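# Start up the spectrometer's accessories in order

### The job

Start the spectrometer's accessories by pressing with closed fingers, in this order: push the raised end of the wide rocker on the fan box down to switch it over fully, then push the large round button on the gas module all the way in so that it stays in, then press the long bar key on the desk handset fully down for a moment and let it come back up. Pick nothing up: the handset must stay lying where it is, and the narrow rocker, the small round button, the two square keys and all the glassware and odds and ends must be left alone.

Things in the scene. Friction and masses are not known exactly. Their poses are not given: they have to be found in the camera images.
- fan_box: Exhaust-fan switch box, white, fixed to the bench, 130 x 130 x 46 mm high, flat top with two grey rockers on it side by side. Origin: centre of its underside; x runs from its front (robot side) to its back, y to the left, z up.
- fan_rocker (a joint): The wide rocker (32 mm wide along the box's y, two wings of 27 mm along the box's x, 6 mm thick, a shallow V seen from the side), pivot at box (-12, -26, 54) mm, axis along the box's y. Value in rad: 0 = off (near wing level, far wing raised at 0.4 rad), 0.4 = fully over (far wing level, its top 57 mm above the bench, near wing raised). It needs 2 to 4 N at the middle of the wing and stays where it is left.
- fan_rocker_far (a point): Point on the top face of the wide rocker's far wing, 19 mm from the pivot: the place to press straight down. It moves with the rocker: about 64 mm above the bench at 0, 57 mm when fully over (and then 19 mm from the pivot horizontally).
- lamp_rocker (a joint): The narrow rocker on the fan box (16 mm wide, wings 18 mm), pivot at box (-12, 40, 54) mm; rad, 0 = off. To be left at 0.
- gas_box: Gas module, white, fixed to the bench, 150 x 150 x 56 mm high, two round buttons and a flat round gauge (48 mm across, 8 mm high) on its top. Origin: centre of its underside; x front to back, y left, z up.
- purge_button (a joint): The large round grey mushroom button, 36 mm across, at box (-30, -32) mm. Value in m: 0 = out, 0.008 = fully in. It needs about 5 N and stays where it is left (no spring).
- purge_top (a point): Centre of the top face of the large round button, about 80 mm above the bench when out, 72 mm when in.
- vent_button (a joint): The small round button, 18 mm across, at box (-30, 40) mm, top 72 mm above the bench; m, 0 = out, sprung. To be left alone.
- handset: Desk handset, white, loose on rubber feet on the bench, 68 x 170 x 26 mm high (long along its y), about 0.7 kg, with a long bar key and two square keys on top. Origin: centre of its underside; z up.
- start_bar (a joint): The long bar key, 22 mm (handset x) by 58 mm (handset y), centred at handset (0, -40) mm. Value in m: 0 = up, 0.006 = fully down. It is sprung: 1.5 N starts it, 5 N holds it fully down; it comes back when released.
- start_bar_top (a point): Centre of the bar key's top face, 35 mm above the bench when up, 29 mm when down.
- square_key_a (a joint): Square key, 18 mm, at handset (0, 37) mm, top 35 mm above the bench; m, 0 = up, sprung. To be left alone.
- square_key_b (a joint): Square key, 18 mm, at handset (0, 61) mm, top 35 mm above the bench; m, 0 = up, sprung. To be left alone.
- vial_a: Glass vial, 22 mm across, 42 mm high, standing loose on the gas module's top at its back left corner. Origin: underside centre.
- vial_b: Glass vial, 22 mm across, 42 mm high, standing loose on the fan box's top at its back left corner. Origin: underside centre.
- beaker: Glass beaker, 54 mm across, 65 mm high, on the bench in front of the fan box. Origin: underside centre.
- jar: Amber jar, 52 mm across, 70 mm high, on the bench behind the gas module. Origin: underside centre.
- dish: White ceramic dish, 60 mm across, 20 mm high, on the bench in front of the gas module. Origin: underside centre.
- screwdriver: Screwdriver, 150 mm long, lying on the bench behind the handset. Origin on its underside, its x axis along the tool.
- tube_tin: Small aluminium tin, 30 x 55 x 22 mm, on the bench in front of the handset. Origin: underside centre.
There are look-alikes about, which are no part of the job. Leave any blue or purple look-alike of the beaker alone.

How it is judged (in metres and radians):
On the way, in this order (a step that is already met when the one before it is completed fails the run):
1. the wide rocker is switched fully over (value of joint fan_rocker above 0.34 rad), for 0.2 s.
2. the large round button is pushed in (value of joint purge_button above 0.0065 m), for 0.2 s.
3. the bar key is pressed down (value of joint start_bar above 0.0045 m), for 0.1 s.
At the end, for the whole second after the job is handed in: Wide rocker over by more than 0.34 of 0.4 rad, large round button in by more than 6.5 of 8 mm, bar key back up (within 1.5 mm), the other controls untouched, the handset at rest within 30 mm and every bystander within 20 mm of where it began, vials, beaker, jar and dish upright (value of joint fan_rocker above 0.34 rad and value of joint purge_button above 0.0065 m and value of joint start_bar below 0.0015 m and value of joint lamp_rocker below 0.12 rad and value of joint each of vent_button, square_key_a, square_key_b below 0.003 m and distance of handset from where it was at the start of the episode below 0.03 m and linear speed of handset below 0.02 m/s and distance of each of vial_a, vial_b, beaker, jar, dish, screwdriver, tube_tin from where it was at the start of the episode below 0.02 m and angle between each of vial_a, vial_b, beaker, jar, dish's own z axis and vertical below 0.5 rad).
It fails at once if a control that should be left alone was pressed (narrow rocker over 0.12 rad, small button or square key over 3 mm) (value of joint lamp_rocker above 0.12 rad or value of joint any of vent_button, square_key_a, square_key_b above 0.003 m).
It fails at once if the round button was pushed in before the rocker was over (value of joint purge_button above 0.003 m and value of joint fan_rocker below 0.34 rad).
It fails at once if the bar key was pressed before the rocker was over and the round button in (value of joint start_bar above 0.003 m and (value of joint fan_rocker below 0.34 rad or value of joint purge_button below 0.0065 m)).
It fails at once if the handset was lifted more than 10 mm or shifted more than 30 mm (height (world z) of handset above 0.01 m or distance of handset from where it was at the start of the episode above 0.03 m).
It fails at once if a bystander was moved more than 20 mm or tipped over (distance of any of vial_a, vial_b, beaker, jar, dish, screwdriver, tube_tin from where it was at the start of the episode above 0.02 m or angle between any of vial_a, vial_b, beaker, jar, dish's own z axis and vertical above 0.5 rad).
It also fails if it takes over 48 s, if anything falls off the work surface, if the arm or the gripper's body presses on something with over 40 N, if the wrist force passes 120 N, or if a joint passes its speed limit or range.

### The arm

A 6-joint arm with a two-finger parallel gripper is mounted at the origin on the work surface. World frame = base frame: x ahead of the robot, y to its left, z up, the work surface at z = 0. Lengths are in mm, angles in rad, forces in N, time in s.
With the tool pointing down it reaches from about 300 to 825 mm from the base axis. Payload 5.4 kg.
Tool frame: the origin (TCP) lies at the very end of the fingers, on their centre line; the grasp point (between the pads) lies 19 mm behind it; z points along the fingers, y is the line along which they close (so a half turn about z gives the same grasp; the last joint's range is limited). The gripper opens to 92 mm and grips with 3 to 60 N. Pads are 20 mm wide; open, the fingers measure 128 mm over their backs; the gripper's body (75 mm by 189 mm) begins 69 mm behind the grasp point.
Start: joints at [-0.21, 0.158, 1.597, -0, 1.386, -0.21], TCP at [574.983, -0.018, 179.601] pointing down, gripper open.
Joint ranges: [-2.91, 2.91], [-0.94, 2.29], [0.18, 2.7], [-1.29, 4.43], [0.17, 2.64], [-3, 3]. Speed limits (rad/s): [2.57, 2.57, 3.14, 3.14, 3.14, 3.14].

### API

Orientations are given as a 3x3 rotation matrix whose columns are the frame's x, y, z axes.
In Python, from workcell import r, cams, models gives the robot as it stands. The module is installed in compiled form; this text tells all that it offers.
- The arm moves only by the tool step_arm, never from a script. Its argument "deltas" is a list of rows, each an object with "linear": the shift along the tool's x, y, z in cm, a list of three; "twist": the turn, a rotation vector about the tool's x, y, z in rad, a list of three; "grip": the finger opening in cm, from 0 to 9.19. In form: [{"linear": [tx, ty, tz], "twist": [ax, ay, az], "grip": grip}, ...]. A call has 1 to 20 rows; each row shifts and turns the commanded pose from where the row before left it, along the tool's axes as they then stand; what a row does not reach is not made up. A row lasts 1/8 s, in which the tool goes at most 62.5 mm and 10.7 degrees, less where a joint would pass 70% of its speed; a pose out of reach is approached as far as the arm can. A call is refused whole if a number of a shift passes 6.25 or a number of a turn 0.188, either way. A call with a gripper value outside its range is refused whole. The fingers move at their own pace and stop on an object; "force" is the grip in N (left out, the last holds). Time passes only in rows, so rows that do not move let the fingers close. It gives the time, the measured TCP pose, the force, the opening and the grip force at its end, in the units of the state.
- r.get_state(): the state, without advancing time (a new reading comes with each control period).
- cams.camera(name): name is "scene" or "side" or "wrist"; returns a dict with "frame" (480x640x3 uint8, red, green, blue), "intrinsics" (3x3 intrinsics, pixels), "k1" (the pictures are not rectified: a ray, as slopes to the right and down, at radius r is drawn at 1 + k1 r^2 times it, then the intrinsics apply), "eye" and "rotation" of the camera in the world. Camera axes: x right, y up, looking along -z (the intrinsics and any distortion apply to the point x, -y, -z); pixel columns grow to the right and rows downward; lengths in mm; the calibration is good to about 2 mm. A picture is of the moment at which its call begins. There is no depth.
- r.close_job(): hands the job in; it is judged then, once.
Trained networks look in a picture, given as the dict that the camera call returned (one of the last four; its "shot" number tells which), for a name from the list of things; names that differ only in an ending like _2 or _b are one class to them, and where a whole thing is asked for, a point or a joint stands for the part that bears it (a point fixed in the world has none). Each returns a list of dicts, best first, with "conf" (0 to 1); they miss things now and then, are a little off and sometimes report something else, mostly with a low value. They report only what shows in the picture. A call takes as long as a camera call. They do not tell look-alikes from the thing itself.
- models.outline_of(label, picture): "mask" (480x640 bool, what is visible of it).
- models.spot_point(label, picture): "centre" ([x, y, z] in mm, in world coordinates, good to about 4 mm: a listed point, or the origin of a listed thing).
The state is a dict: "t": time; "q": joint angles; "qd": joint speeds; "tau": joint torques, N m; "tool_pos": TCP position; "tcp_rot": TCP orientation; "contact_force": force on the tool from outside, world axes, zero at the start; "moment": the same for the moment, N m; "width": opening from 0.0 (shut) to 1.0 (fully open); "grip_force": force on a finger pad.
Only numpy, scipy, OpenCV 4.12 (cv2) and the standard library are available. Lean on these libraries where they do the work, as an engineer would, in place of code of your own. Each camera call takes 0.05 s, during which the arm holds its last target. There are 200 camera calls.

## Working session

There is one attempt and no reset: what is moved stays moved. The work goes in short steps, Python scripts to look and compute and a tool call to move; the robot and the scene stay as the last step left them, time stands still between calls to the robot, and variables do not carry over. Pictures are saved under pics/ and viewed, at most 10 in all, crops included, and the job is handed in when it is done.

Besides the shell and the picture viewer there is one more tool, called after "Request:" as name([rows], argument=value, ...), one row to a line, values as JSON. step_arm: Moves the arm, as the interface text tells. Its arguments: {"type":"object","properties":{"deltas":{"type":"array"},"force":{"type":"number"}},"required":["deltas"]}

```bash
mkdir -p pics
python3 - <<'E'
from workcell import r,cams,models
import cv2,numpy as np
s=r.get_state();print(s['t'],s['tool_pos'],s['tcp_rot'])
for n in ['scene','side']:
    p=cams.camera(n);cv2.imwrite(f'pics/{n}0.png',p['frame'][:,:,::-1])
    print(n,p['eye'])
    for l in ['fan_box','fan_rocker_far','gas_box','purge_top','handset','start_bar_top','square_key_a','vial_a','beaker','jar','dish','tube_tin','screwdriver']:
        print(l,[(np.round(d['centre']),round(d['conf'],2)) for d in models.spot_point(l,p)[:3]])
E
```

```text
0.0 [5.74315597e+02 1.16863994e-01 1.78626092e+02] [[-3.51519677e-06  9.99998325e-01 -1.83054663e-03]
 [ 9.99999933e-01  4.18503715e-06  3.65919989e-04]
 [ 3.65927037e-04 -1.83054522e-03 -9.99998258e-01]]
scene [946.17921046 175.04853656 776.1411526 ]
fan_box [(array([548., -27.,  -0.]), 0.84), (array([442.,  13.,  -2.]), 0.68)]
fan_rocker_far [(array([547., -54.,  63.]), 0.52), (array([547., -30.,  -1.]), 0.46)]
gas_box []
purge_top [(array([491., 271.,  79.]), 0.79), (array([397., 319.,   1.]), 0.37), (array([547., -28.,  -2.]), 0.19)]
handset [(array([ 504., -280.,    3.]), 0.72)]
start_bar_top [(array([ 497., -318.,   35.]), 0.82)]Traceback (most recent call last):
  File "<stdin>", line 8, in <module>
ValueError: it knows: beaker, dish, fan_box, fan_rocker_far, gas_box, handset, jar, purge_top, screwdriver, start_bar_top, tube_tin, vial
```

Run:
```python
from workcell import r,cams,models
import cv2,numpy as np
for n in ['scene','side']:
    p=cams.camera(n);cv2.imwrite(f'pics/{n}1.png',p['frame'][:,:,::-1])
    print(n,p['eye'])
    for l in ['fan_box','fan_rocker_far','gas_box','purge_top','handset','start_bar_top','vial','beaker','jar','dish']:
        print(l,[(np.round(d['centre']),round(d['conf'],2)) for d in models.spot_point(l,p)[:3]])
```

```text
scene [946.17921046 175.04853656 776.1411526 ]
fan_box [(array([ 424., -263.,   -1.]), 0.68), (array([548., -28.,  -2.]), 0.58), (array([441.,  15.,  -2.]), 0.34)]
fan_rocker_far [(array([545., -56.,  62.]), 0.57), (array([ 590., -297.,   -2.]), 0.25)]
gas_box [(array([521., 308.,  -3.]), 0.72)]
purge_top [(array([493., 272.,  78.]), 0.8)]
handset [(array([ 507., -280.,    1.]), 0.57)]
start_bar_top [(array([ 497., -318.,   34.]), 0.53)]
vial [(array([568., 348.,  54.]), 0.6), (array([607.,   5.,  44.]), 0.58)]
beaker [(array([349.,  81.,  -1.]), 0.94), (array([351., -18.,  -2.]), 0.9), (array([443.,  14.,   1.]), 0.74)]
jar [(array([655., 279.,  -3.]), 0.62)]
dish [(array([400., 320.,   2.]), 0.77), (array([605.,   8.,  44.]), 0.62), (array([443.,  15.,  -3.]), 0.48)]
side [ 294.47382208 -656.64991121  936.73879944]
fan_box [(array([552., -30.,  -1.]), 0.61)]
fan_rocker_far [(array([546., -56.,  67.]), 0.65)]
gas_box [(array([523., 304.,   0.]), 0.59)]
purge_top [(array([489., 273.,  76.]), 0.41)]
handset [(array([ 506., -282.,    4.]), 0.79), (array([403., 320.,   5.]), 0.29)]
start_bar_top [(array([ 497., -321.,   32.]), 0.66), (array([606.,   7.,  44.]), 0.18)]
vial [(array([605.,   5.,  44.]), 0.68), (array([566., 348.,  58.]), 0.66)]
beaker [(array([344., -17.,   2.]), 0.84), (array([344.,  81.,  -2.]), 0.82), (array([439.,  15.,   3.]), 0.67)]
jar [(array([657., 278.,   4.]), 0.63)]
dish [(array([400., 318.,   3.]), 0.65)]
```

View pics/scene1.png

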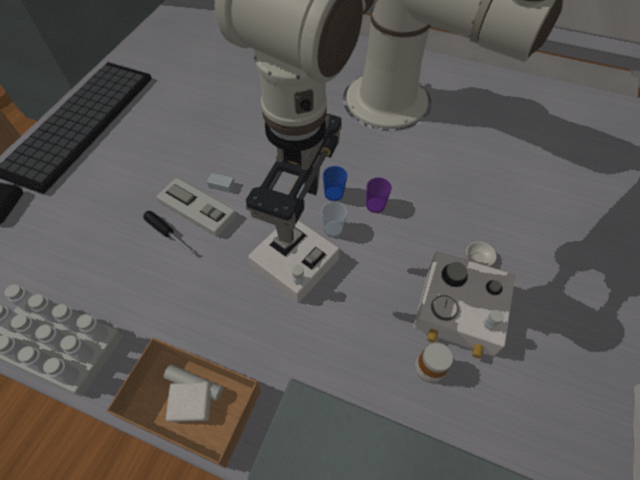

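View pics/side1.png

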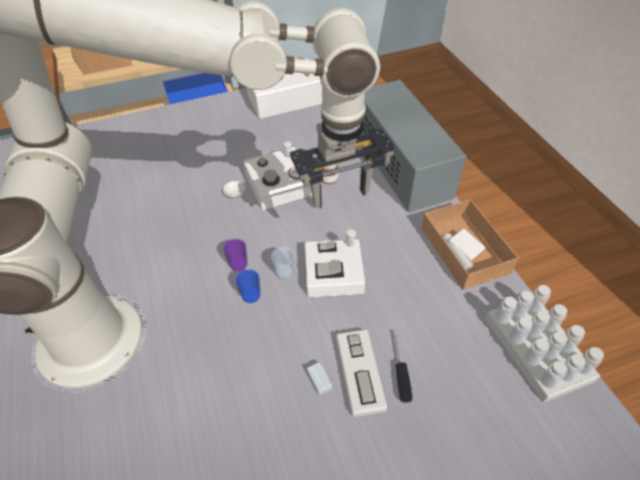

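The look-alikes: blue (335,183) and purple (377,194) beakers; only the clear one (334,219) belongs to the scene, and I touch none of them. Each control is unique: wide rocker (288,242), large button (455,273), bar key (181,194) in the scene view. I'll close the fingers, align with the fan box (yaw about -17°) and go above the far wing.

Request:
step_arm([
  {"linear":[-2.8,-1.4,0],"twist":[0,0,0],"grip":0},
  {"linear":[-2.8,-1.4,0],"twist":[0,0,0],"grip":0},
  {"linear":[0,0,0],"twist":[0,0,-0.182],"grip":0},
  {"linear":[0,0,0],"twist":[0,0,-0.182],"grip":0},
  {"linear":[0,0,0],"twist":[0,0,-0.182],"grip":0},
  {"linear":[0,0,0],"twist":[0,0,-0.182],"grip":0},
  {"linear":[0,0,0],"twist":[0,0,-0.182],"grip":0},
  {"linear":[0,0,0],"twist":[0,0,-0.182],"grip":0},
  {"linear":[0,0,0],"twist":[0,0,-0.182],"grip":0},
  {"linear":[0,0,0],"twist":[0,0,0],"grip":0},
  {"linear":[0,0,0],"twist":[0,0,0],"grip":0},
])

```text
t: 2.82
tool_pos: [547.0, -56.0, 179.6]
tcp_rot: [[-0.955, 0.295, 0.0], [0.295, 0.955, 0.0], [-0.0, 0.0, -1.0]]
contact_force: [-0.1, -0.5, 0.4]
width: 0.005
grip_force: 0.0
```

```bash
cat > look.py <<'E'
from workcell import r,cams,models
import cv2,numpy as np,sys
tag,labels=sys.argv[1],sys.argv[2:]
s=r.get_state();R=s['tcp_rot'];T=s['tool_pos'];print(s['t'],np.round(T,1),np.round(R,3).tolist(),s['width'],np.round(s['contact_force'],1),np.round(s['q'],2))
for n in ['scene','side','wrist']:
    p=cams.camera(n);f=p['frame'][:,:,::-1].copy()
    for l in labels:
        for d in models.spot_point(l,p)[:2]:
            c=np.array(d['centre']);print(n,l,np.round(c,1),round(d['conf'],2),'tool frame',np.round(R.T@(c-T),1))
    if n=='wrist': cv2.imwrite(f'pics/{tag}.png',f)
    else: cv2.imwrite(f'pics/{tag}_{n}.png',f)
E
python3 look.py w1 fan_box fan_rocker_far
```

```text
2.825 [547.  -56.  179.6] [[-0.955, 0.295, 0.0], [0.295, 0.955, 0.0], [-0.0, 0.0, -1.0]] 0.0047344748859252115 [-0.1 -0.5  0.4] [-0.32  0.09  1.67  0.    1.38 -1.59]
scene fan_box [549.2 -26.1   0.9] 0.83 tool frame [  6.7  29.2 178.7]
scene fan_rocker_far [545.2 -56.1  61.3] 0.65 tool frame [  1.7  -0.6 118.3]
side fan_box [ 5.517e+02 -2.850e+01 -5.000e-01] 0.7 tool frame [  3.6  27.7 180.1]
side fan_rocker_far [547.6 -56.5  67.4] 0.82 tool frame [ -0.7  -0.3 112.2]
side fan_rocker_far [491.9 273.9  79.1] 0.53 tool frame [150.1 298.9 100.5]
wrist fan_box [551.8 -30.1   2.9] 0.93 tool frame [  3.1  26.2 176.7]
wrist fan_rocker_far [546.6 -56.7  62.7] 0.68 tool frame [  0.2  -0.8 116.9]
```

View pics/w1.png

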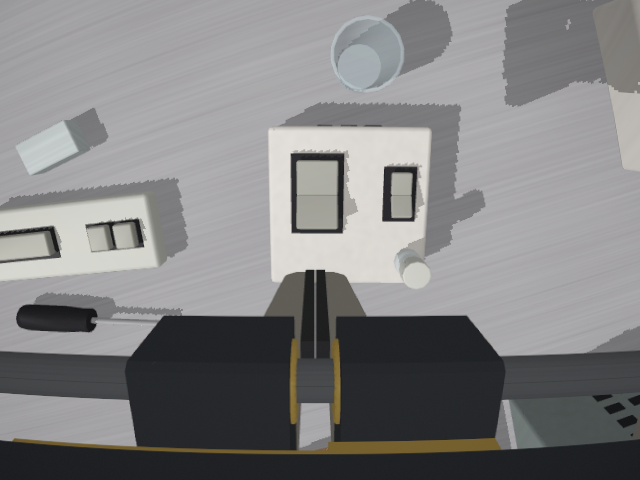

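The view shows the wide rocker at (317,195), near wing up and far wing towards the fingers. It is square with the tool, with the narrow rocker at (401,193) well clear. Spots agree within 2 mm, so I'll press down.

Request:
step_arm([
  {"linear":[0,0,5],"twist":[0,0,0],"grip":0},
  {"linear":[0,0,4],"twist":[0,0,0],"grip":0},
  {"linear":[0,0,1.5],"twist":[0,0,0],"grip":0},
  {"linear":[0,0,0.5],"twist":[0,0,0],"grip":0},
  {"linear":[0,0,0.5],"twist":[0,0,0],"grip":0},
  {"linear":[0,0,0.5],"twist":[0,0,0],"grip":0},
  {"linear":[0,0,0.2],"twist":[0,0,0],"grip":0},
  {"linear":[0,0,0],"twist":[0,0,0],"grip":0},
  {"linear":[0,0,0],"twist":[0,0,0],"grip":0},
])

```text
t: 4.4
tool_pos: [547.2, -56.1, 57.9]
tcp_rot: [[-0.956, 0.292, 0.0], [0.292, 0.956, -0.0], [-0.001, -0.0, -1.0]]
contact_force: [-0.2, -0.9, 0.5]
width: 0.005
grip_force: 0.0
```

Request:
step_arm([
  {"linear":[0,0,0.1],"twist":[0,0,0],"grip":0},
  {"linear":[0,0,0.1],"twist":[0,0,0],"grip":0},
  {"linear":[0,0,0],"twist":[0,0,0],"grip":0},
  {"linear":[0,0,0],"twist":[0,0,0],"grip":0},
])

```text
t: 4.9
tool_pos: [547.0, -56.0, 55.6]
tcp_rot: [[-0.956, 0.292, -0.0], [0.292, 0.956, 0.0], [0.0, -0.0, -1.0]]
contact_force: [-0.6, 0.2, 1.5]
width: 0.006
grip_force: 0.0
```

Request:
step_arm([
  {"linear":[0,0,0.1],"twist":[0,0,0],"grip":0},
  {"linear":[0,0,0.1],"twist":[0,0,0],"grip":0},
  {"linear":[0,0,0],"twist":[0,0,0],"grip":0},
  {"linear":[0,0,0],"twist":[0,0,0],"grip":0},
])

```text
t: 5.4
tool_pos: [547.0, -56.0, 53.6]
tcp_rot: [[-0.956, 0.292, -0.0], [0.292, 0.956, 0.0], [0.0, 0.0, -1.0]]
contact_force: [0.5, 0.3, -0.3]
width: 0.006
grip_force: 0.0
```

```bash
python3 look.py w2 fan_box fan_rocker_far; python3 -c "
import cv2
a=cv2.imread('pics/w2.png');b=cv2.imread('pics/w2_side.png')[190:330,250:430];c=cv2.imread('pics/w2_scene.png')[180:320,210:390]
x=cv2.hconcat([cv2.resize(b,(400,300),interpolation=2),cv2.resize(c,(400,300),interpolation=2)])
y=cv2.resize(a,(400,300));y=cv2.hconcat([y,y*0]);cv2.imwrite('pics/m2.png',cv2.vconcat([x,y]))"
```

```text
5.4 [547.  -56.   53.6] [[-0.956, 0.292, -0.0], [0.292, 0.956, 0.0], [0.0, 0.0, -1.0]] 0.0061886868187448155 [ 0.5  0.3 -0.3] [-0.32  0.23  1.78  0.    1.13 -1.6 ]
scene fan_box [ 5.452e+02 -2.640e+01 -5.000e-01] 0.74 tool frame [10.4 27.8 54.1]
scene fan_rocker_far [546.5 -55.3  61.8] 0.69 tool frame [ 0.7  0.5 -8.2]
scene fan_rocker_far [546.5 -30.    0.8] 0.59 tool frame [ 8.1 24.7 52.8]
side fan_box [554.1 -26.2   1.2] 0.73 tool frame [ 1.9 30.6 52.4]
side fan_rocker_far [545.7 -53.8  68.9] 0.59 tool frame [  1.9   1.7 -15.3]
wrist fan_box [ 5.493e+02 -2.940e+01  3.000e-01] 0.95 tool frame [ 5.6 26.1 53.3]
wrist fan_rocker_far [546.5 -56.   63.3] 0.71 tool frame [ 0.5 -0.1 -9.7]
```

View pics/m2.png

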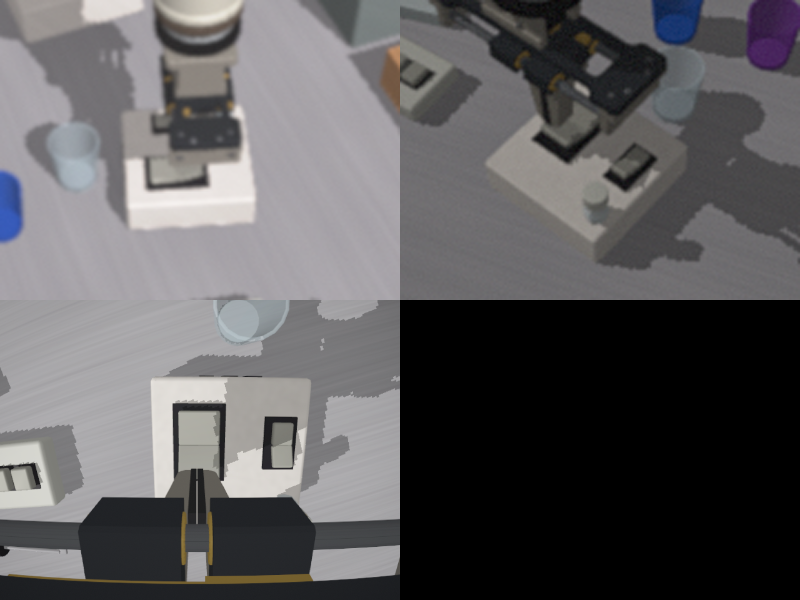

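The rocker's state is unclear here: near wing (200,425), fingers covering the far wing, no contact force. I'll check the tip against the calibration.

```bash
cat > proj.py <<'E'
import numpy as np
def proj(p,X):
    c=np.array(p['rotation']).T@(np.array(X,float)-p['eye']);v=np.array([c[0],-c[1]])/-c[2]
    v=v*(1+p['k1']*(v@v));K=p['intrinsics'];return np.array([K[0][0]*v[0]+K[0][2],K[1][1]*v[1]+K[1][2]])
E
python3 - <<'E'
from workcell import r,cams
from proj import proj
import cv2,numpy as np
s=r.get_state();T=s['tool_pos'];R=s['tcp_rot'];out=[]
C=np.array([550,-28.5,0.]);a=-.297;B=np.array([[np.cos(a),-np.sin(a),0],[np.sin(a),np.cos(a),0],[0,0,1]])
for n in ['scene','side','wrist']:
    p=cams.camera(n);f=p['frame'][:,:,::-1].copy();t=proj(p,T)
    z=6 if n!='wrist' else 2.5; w=int(266/z/2)
    o=np.round(t-w).astype(int)
    f=cv2.copyMakeBorder(f,150,150,150,150,0); o2=o+150
    g=cv2.resize(f[o2[1]:o2[1]+2*w,o2[0]:o2[0]+2*w],(266,266),interpolation=2)
    def q(X):return tuple(int(v) for v in (proj(p,X)-o)*266/(2*w))
    h=g.copy()
    cv2.circle(h,q(T),3,(0,0,255),1)
    for x,c in ((-39,0),(-12,0),(15,0)):
        cv2.line(h,q(C+B@[x,-42,57]),q(C+B@[x,-10,57]),(0,255,0),1)
    for pt in ([-65,-65],[65,-65],[-65,65],[65,65]): cv2.circle(h,q(C+B@[*pt,46]),3,(255,0,0),1)
    print(n,t)
    out.append(cv2.vconcat([g,h]))
cv2.imwrite('pics/m3.png',cv2.hconcat(out))
E
```

```text
scene [280.64776391 244.88568551]
side [336.96985535 268.05513625]
wrist [314.8555146  268.14288636]
```

View pics/m3.png

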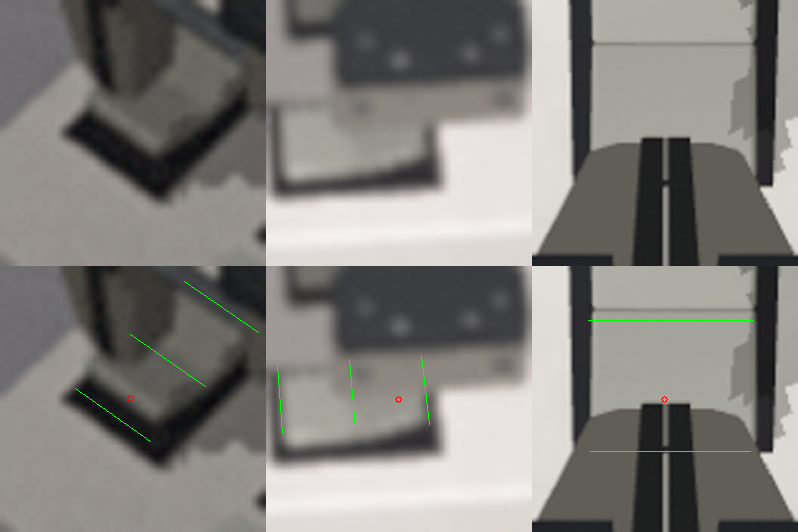

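The rocker is untouched: its far wing is still raised, and the closed fingers' real tips sit about 10 mm above the reported TCP. From here I'll descend by force.

Request:
step_arm([
  {"linear":[0,0,0.15],"twist":[0,0,0],"grip":0},
  {"linear":[0,0,0.15],"twist":[0,0,0],"grip":0},
  {"linear":[0,0,0.15],"twist":[0,0,0],"grip":0},
  {"linear":[0,0,0],"twist":[0,0,0],"grip":0},
])

```text
t: 6.5
tool_pos: [546.8, -56.0, 48.9]
tcp_rot: [[-0.956, 0.292, -0.0], [0.292, 0.956, 0.0], [0.0, -0.0, -1.0]]
contact_force: [0.3, 0.3, -0.3]
width: 0.005
grip_force: 0.0
```

Request:
step_arm([
  {"linear":[0,0,0.1],"twist":[0,0,0],"grip":0},
  {"linear":[0,0,0.1],"twist":[0,0,0],"grip":0},
  {"linear":[0,0,0.1],"twist":[0,0,0],"grip":0},
  {"linear":[0,0,0],"twist":[0,0,0],"grip":0},
])

```text
t: 7.0
tool_pos: [546.9, -56.0, 46.0]
tcp_rot: [[-0.956, 0.293, -0.0], [0.293, 0.956, 0.0], [0.0, 0.0, -1.0]]
contact_force: [-0.6, 0.2, -0.3]
width: 0.004
grip_force: 0.0
```

Run:
```python
from workcell import r,cams
from proj import proj
import cv2,numpy as np
s=r.get_state();T=s['tool_pos'];R=s['tcp_rot'];out=[]
print(T,s['contact_force'])
p=cams.camera('wrist')
for x in (0,5,10):
    print(x,[(d,round(float(proj(p,T+R@[x,0,d])[1]),1)) for d in (0,-5,-10,-15,-20,-30)])
for n in ['scene','side','wrist']:
    p=cams.camera(n);f=p['frame'][:,:,::-1].copy();t=proj(p,T)
    z=7 if n!='wrist' else 2.5; w=int(266/z/2)
    o=np.round(t-[w,w*1.5]).astype(int)
    f=cv2.copyMakeBorder(f,150,150,150,150,0); o2=o+150
    g=cv2.resize(f[o2[1]:o2[1]+2*w,o2[0]:o2[0]+2*w],(266,266),interpolation=2)
    def q(X):return tuple(int(v) for v in (proj(p,X)-o)*266/(2*w))
    h=g.copy()
    for d in (0,10,20): cv2.circle(h,q(T+[0,0,d]),3,(0,0,255),1)
    out.append(cv2.vconcat([g,h]))
cv2.imwrite('pics/m4.png',cv2.hconcat(out))
```

```text
[546.90764499 -55.9807235   45.99412775] [-0.62243892  0.17238964 -0.31610702]
0 [(0, 268.2), (-5, 271.4), (-10, 274.7), (-15, 278.2), (-20, 281.8), (-30, 289.7)]
5 [(0, 258.7), (-5, 261.7), (-10, 264.8), (-15, 268.1), (-20, 271.5), (-30, 278.9)]
10 [(0, 249.1), (-5, 251.9), (-10, 254.8), (-15, 257.8), (-20, 261.0), (-30, 267.9)]
```

View pics/m4.png

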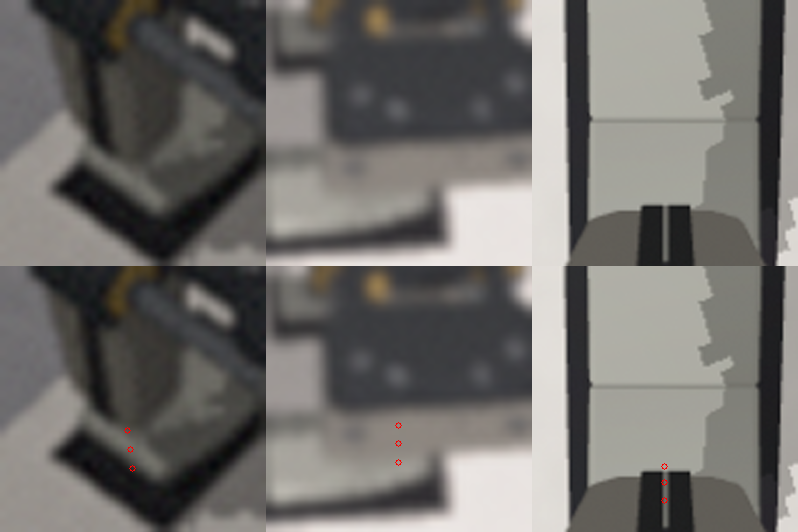

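Tips appear about 15–20 mm above the reported TCP, so contact is close. I'll continue in small steps.

Request:
step_arm([
  {"linear":[0,0,0.1],"twist":[0,0,0],"grip":0},
  {"linear":[0,0,0.1],"twist":[0,0,0],"grip":0},
  {"linear":[0,0,0.1],"twist":[0,0,0],"grip":0},
  {"linear":[0,0,0],"twist":[0,0,0],"grip":0},
])

```text
t: 7.7
tool_pos: [546.9, -56.0, 43.0]
tcp_rot: [[-0.956, 0.292, -0.0], [0.292, 0.956, 0.0], [0.0, -0.0, -1.0]]
contact_force: [-0.3, 0.1, 0.8]
width: 0.005
grip_force: 0.0
```

Request:
step_arm([
  {"linear":[0,0,0.1],"twist":[0,0,0],"grip":0},
  {"linear":[0,0,0.1],"twist":[0,0,0],"grip":0},
  {"linear":[0,0,0.1],"twist":[0,0,0],"grip":0},
  {"linear":[0,0,0],"twist":[0,0,0],"grip":0},
])

```text
t: 8.2
tool_pos: [546.9, -56.0, 40.0]
tcp_rot: [[-0.956, 0.292, -0.0], [0.292, 0.956, 0.0], [0.0, 0.0, -1.0]]
contact_force: [0.3, 0.2, 0.6]
width: 0.006
grip_force: 0.0
```

Request:
step_arm([
  {"linear":[0,0,0.1],"twist":[0,0,0],"grip":0},
  {"linear":[0,0,0.1],"twist":[0,0,0],"grip":0},
  {"linear":[0,0,0],"twist":[0,0,0],"grip":0},
])

```text
t: 8.57
tool_pos: [546.9, -56.0, 38.0]
tcp_rot: [[-0.956, 0.292, -0.0], [0.292, 0.956, 0.0], [0.0, 0.0, -1.0]]
contact_force: [-0.2, -0.7, -0.1]
width: 0.002
grip_force: 0.0
```

Request:
step_arm([
  {"linear":[0,0,0.1],"twist":[0,0,0],"grip":0},
  {"linear":[0,0,0.1],"twist":[0,0,0],"grip":0},
  {"linear":[0,0,0],"twist":[0,0,0],"grip":0},
])

```text
t: 8.95
tool_pos: [546.9, -56.0, 36.0]
tcp_rot: [[-0.956, 0.292, -0.0], [0.292, 0.956, 0.0], [0.0, 0.0, -1.0]]
contact_force: [0.7, 0.5, -0.4]
width: 0.006
grip_force: 0.0
```

Run:
```python
from workcell import r,cams
from proj import proj
import cv2,numpy as np
s=r.get_state();T=s['tool_pos'];out=[]
print(T,s['contact_force'])
for n in ['scene','side','wrist']:
    p=cams.camera(n);f=p['frame'][:,:,::-1].copy();t=proj(p,T)
    z=7 if n!='wrist' else 2; w=int(266/z/2)
    o=np.round(t-[w,w*1.5]).astype(int)
    f=cv2.copyMakeBorder(f,150,150,150,150,0); o2=o+150
    out.append(cv2.resize(f[o2[1]:o2[1]+2*w,o2[0]:o2[0]+2*w],(266,266),interpolation=2))
cv2.imwrite('pics/m5.png',cv2.hconcat(out))
```

```text
[546.88566574 -56.01193253  35.9769979 ] [ 0.72096037  0.48378959 -0.36280011]
```

View pics/m5.png

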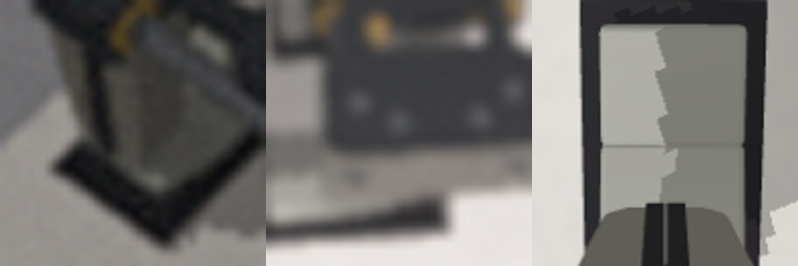

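Run:
```python
from workcell import r,cams
from proj import proj
import numpy as np
a=-.297;B=np.array([[np.cos(a),-np.sin(a),0],[np.sin(a),np.cos(a),0],[0,0,1]]);C=np.array([550,-28.5,0])
p=cams.camera('wrist')
for v in (0,.1,.2,.3,.4):
    L=lambda d,y:C+B@[-12-d*np.cos(v),y,57+d*np.sin(v)]
    print(v,*[np.round(proj(p,L(d,y)),1) for d,y in((0,-42),(0,-10),(27,-42),(27,-10))])
print('bezel/box front',proj(p,C+B@[-65,-65,46]),proj(p,C+B@[-65,65,46]))
f=p['frame'].astype(int);cv=f[:,300,:].sum(1)
print('edges col300',[(i,int(cv[i+1]-cv[i])) for i in range(120,300) if abs(cv[i+1]-cv[i])>40])
for row in (200,240):
    c=f[row].sum(1);print('row',row,[(i,int(c[i+1]-c[i])) for i in range(240,400) if abs(c[i+1]-c[i])>90])
```

```text
0 [281.8 246.2] [353.3 246.1] [280.6 186. ] [354.5 186. ]
0.1 [281.8 246.2] [353.3 246.1] [280.1 187.1] [355.1 187.1]
0.2 [281.8 246.2] [353.3 246.1] [279.6 188.9] [355.6 188.8]
0.3 [281.8 246.2] [353.3 246.1] [279.2 191.3] [356.2 191.2]
0.4 [281.8 246.2] [353.3 246.1] [278.7 194.4] [356.8 194.3]
bezel/box front [230.25289564 125.37069148] [516.89269312 127.18038027]
edges col300 [(120, 43), (121, 67), (122, 43), (163, -88), (164, -69), (167, -292), (168, -75), (180, 193), (181, 61), (182, 57), (183, 43), (240, -87), (241, 58), (271, -185)]
row 200 [(271, -112), (272, -244), (273, -167), (281, 123), (282, 224), (314, -95), (354, -159), (364, 360)]
row 240 [(272, -169), (273, -288), (283, 263), (352, -125), (353, -105), (362, 120), (363, 255)]
```

The near wing still measures about 0 rad, and the tip's near edge (row 271) fits tips about 34 mm above the reported TCP. Expect contact near a reported 32 mm and full travel near 23 mm.

Request:
step_arm([
  {"linear":[0,0,0.1],"twist":[0,0,0],"grip":0},
  {"linear":[0,0,0.1],"twist":[0,0,0],"grip":0},
  {"linear":[0,0,0.1],"twist":[0,0,0],"grip":0},
  {"linear":[0,0,0.1],"twist":[0,0,0],"grip":0},
])

```text
t: 9.65
tool_pos: [547.1, -56.1, 32.2]
tcp_rot: [[-0.956, 0.292, 0.0], [0.292, 0.956, -0.0], [-0.0, -0.0, -1.0]]
contact_force: [-0.2, -0.9, 2.3]
width: 0.002
grip_force: 0.9
```

Request:
step_arm([
  {"linear":[0,0,0.1],"twist":[0,0,0],"grip":0},
  {"linear":[0,0,0.1],"twist":[0,0,0],"grip":0},
])

```text
t: 9.9
tool_pos: [547.7, -56.3, 30.6]
tcp_rot: [[-0.956, 0.292, 0.002], [0.292, 0.956, -0.001], [-0.002, -0.0, -1.0]]
contact_force: [1.5, -0.1, 3.1]
width: 0.005
grip_force: 1.3
```

Request:
step_arm([
  {"linear":[0,0,0.1],"twist":[0,0,0],"grip":0},
  {"linear":[0,0,0.1],"twist":[0,0,0],"grip":0},
])

```text
t: 10.15
tool_pos: [548.0, -56.4, 28.7]
tcp_rot: [[-0.956, 0.293, 0.002], [0.293, 0.956, -0.001], [-0.002, -0.0, -1.0]]
contact_force: [2.6, -0.9, 2.3]
width: 0.006
grip_force: 1.4
```

Contact now (2–3 N), exactly as predicted. Continuing.

Request:
step_arm([
  {"linear":[0,0,0.1],"twist":[0,0,0],"grip":0},
  {"linear":[0,0,0.1],"twist":[0,0,0],"grip":0},
])

```text
t: 10.4
tool_pos: [547.0, -56.1, 26.0]
tcp_rot: [[-0.956, 0.292, 0.0], [0.292, 0.956, -0.0], [-0.0, -0.0, -1.0]]
contact_force: [3.0, -0.5, 1.8]
width: 0.004
grip_force: 1.2
```

Request:
step_arm([
  {"linear":[0,0,0.1],"twist":[0,0,0],"grip":0},
  {"linear":[0,0,0.1],"twist":[0,0,0],"grip":0},
])

```text
t: 10.65
tool_pos: [546.8, -55.9, 23.9]
tcp_rot: [[-0.956, 0.292, -0.0], [0.292, 0.956, 0.0], [0.0, -0.0, -1.0]]
contact_force: [1.6, 0.1, 2.0]
width: 0.005
grip_force: 1.1
```

Request:
step_arm([
  {"linear":[0,0,0.1],"twist":[0,0,0],"grip":0},
  {"linear":[0,0,0],"twist":[0,0,0],"grip":0},
])

```text
t: 10.9
tool_pos: [546.5, -55.9, 22.8]
tcp_rot: [[-0.956, 0.292, -0.001], [0.292, 0.956, 0.0], [0.001, 0.0, -1.0]]
contact_force: [0.7, 0.2, 2.0]
width: 0.003
grip_force: 0.7
```

Request:
step_arm([
  {"linear":[0,0,0.1],"twist":[0,0,0],"grip":0},
  {"linear":[0,0,0],"twist":[0,0,0],"grip":0},
])

```text
t: 11.15
tool_pos: [546.6, -55.9, 22.4]
tcp_rot: [[-0.956, 0.292, -0.001], [0.292, 0.956, 0.0], [0.001, -0.0, -1.0]]
contact_force: [-1.0, -0.1, 5.5]
width: 0.004
grip_force: 2.6
```

Request:
step_arm([
  {"linear":[0,0,0.1],"twist":[0,0,0],"grip":0},
  {"linear":[0,0,0],"twist":[0,0,0],"grip":0},
])

```text
t: 11.4
tool_pos: [546.7, -55.9, 22.3]
tcp_rot: [[-0.956, 0.292, -0.001], [0.292, 0.956, 0.0], [0.001, -0.0, -1.0]]
contact_force: [-3.1, 0.5, 11.3]
width: 0.004
grip_force: 5.9
```

```bash
cat > rk.py <<'E'
from workcell import r,cams
from proj import proj
import numpy as np,cv2
a=-.297;B=np.array([[np.cos(a),-np.sin(a),0],[np.sin(a),np.cos(a),0],[0,0,1]]);C=np.array([550,-28.5,0])
p=cams.camera('wrist');print(r.get_state()['tool_pos'],r.get_state()['contact_force'])
cv2.imwrite('pics/rk.png',p['frame'][:,:,::-1])
for v in (0,.2,.3,.35,.4):
    L=lambda d,y:C+B@[-12-d*np.cos(v),y,57+d*np.sin(v)]
    q=[proj(p,L(d,y)) for d,y in((0,-26),(27,-42),(27,-10),(0,-42),(0,-10))]
    print(v,'seam',q[0][1],'near',q[1][1],'diff',q[0][1]-q[1][1],'wid ratio',(q[2]-q[1])[0]/(q[4]-q[3])[0])
f=p['frame'].astype(int);cv=f[:,300,:].sum(1)
print('edges',[(i,int(cv[i+1]-cv[i])) for i in range(100,320) if abs(cv[i+1]-cv[i])>40])
E
python3 rk.py
```

```text
[546.68447021 -55.89766444  22.30445798] [-3.93560064  2.23766828 11.61536865]
0 seam 255.62396481583747 near 191.05542817015439 diff 64.56853664568308 wid ratio 1.0366342448736274
0.2 seam 255.62396481583747 near 194.28572112184 diff 61.33824369399747 wid ratio 1.0686675648197774
0.3 seam 255.62396481583747 near 196.98157843022116 diff 58.642386385616305 wid ratio 1.0844152496599293
0.35 seam 255.62396481583747 near 198.6009532559537 diff 57.02301155988377 wid ratio 1.0921304977295812
0.4 seam 255.62396481583747 near 200.39988127969755 diff 55.224083536139915 wid ratio 1.0997029258044575
edges [(120, 41), (121, 63), (122, 41), (166, -91), (167, -68), (170, -91), (171, -321), (172, 45), (190, 42), (191, 124), (192, 51), (271, -78)]
```

Hard stop at a reported 22.3 mm with 11 N (tip 57 mm), so the rocker is fully over and the tip offset is 34.7 mm. Next, lift and go above the large button at (491.5, 272.5).

Request:
step_arm([
  {"linear":[0,0,-3],"twist":[0,0,0],"grip":0},
  {"linear":[0,0,-5.3],"twist":[0,0,0],"grip":0},
  {"linear":[2.12,4.26,0],"twist":[0,0,0],"grip":0},
  {"linear":[2.12,4.26,0],"twist":[0,0,0],"grip":0},
  {"linear":[2.12,4.26,0],"twist":[0,0,0],"grip":0},
  {"linear":[2.12,4.26,0],"twist":[0,0,0],"grip":0},
  {"linear":[2.12,4.26,0],"twist":[0,0,0],"grip":0},
  {"linear":[2.12,4.26,0],"twist":[0,0,0],"grip":0},
  {"linear":[2.12,4.26,0],"twist":[0,0,0],"grip":0},
  {"linear":[0,0,0],"twist":[0,0,0],"grip":0},
  {"linear":[0,0,0],"twist":[0,0,0],"grip":0},
])

```text
t: 12.82
tool_pos: [491.6, 271.9, 103.4]
tcp_rot: [[-0.956, 0.292, -0.002], [0.292, 0.956, -0.001], [0.001, -0.001, -1.0]]
contact_force: [-0.2, -0.4, 0.7]
width: 0.003
grip_force: 0.0
```

```bash
python3 look.py w6 purge_top gas_box; python3 -c "
import cv2
a=cv2.imread('pics/w6.png');b=cv2.imread('pics/w6_side.png')[210:310,280:400];c=cv2.imread('pics/w6_scene.png')[200:310,230:362]
y=cv2.vconcat([cv2.resize(b,(320,240),interpolation=2),cv2.resize(c,(320,240),interpolation=2)])
cv2.imwrite('pics/m6.png',cv2.hconcat([cv2.resize(a,(480,480)),y]))"
```

```text
12.825 [491.6 271.9 103.4] [[-0.956, 0.292, -0.002], [0.292, 0.956, -0.001], [0.001, -0.001, -1.0]] 0.003348968435553578 [-0.2 -0.4  0.7] [ 0.29  0.2   1.71 -0.    1.24 -0.98]
scene purge_top [493.  269.2  80.2] 0.81 tool frame [-2.2 -2.2 23.2]
scene gas_box [5.211e+02 3.082e+02 2.000e-01] 0.96 tool frame [-17.8  43.5 103.1]
side purge_top [490.6 274.4  80.6] 0.58 tool frame [ 1.6  2.1 22.8]
side gas_box [5.200e+02 2.997e+02 1.000e-01] 0.98 tool frame [-19.2  35.  103.2]
wrist purge_top [492.7 274.8  81.3] 0.81 tool frame [-0.3  3.1 22.1]
wrist gas_box [525.4 304.6  -5.2] 0.81 tool frame [-23.   41.3 108.5]
```

View pics/m6.png

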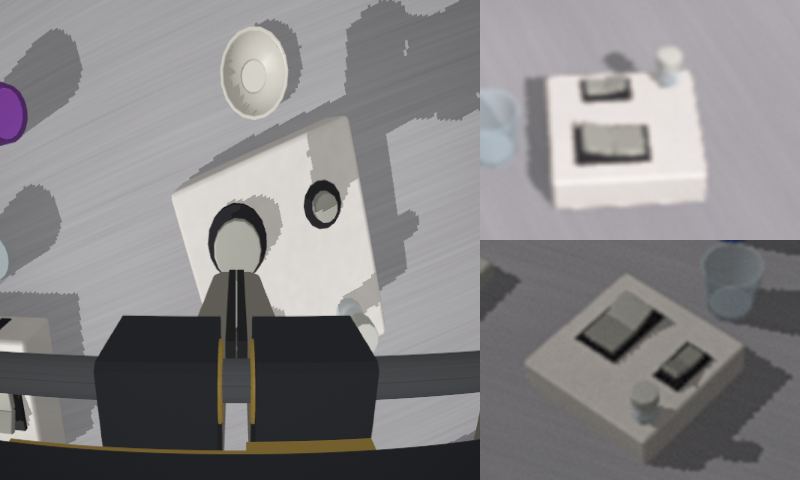

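The right-hand crops show the rocker switched (near wing raised, far wing level). The wrist view has the large button at (237,240) ahead of the tips, the small button at (322,205) well clear and the vial at (360,325). I'll square up to the module, which also takes the gripper away from the vial, and press.

Request:
step_arm([
  {"linear":[0,0,0],"twist":[0,0,-0.148],"grip":0},
  {"linear":[0,0,0],"twist":[0,0,-0.148],"grip":0},
  {"linear":[0.1,0.1,3],"twist":[0,0,0],"grip":0},
  {"linear":[0,0,2.2],"twist":[0,0,0],"grip":0},
  {"linear":[0,0,0.3],"twist":[0,0,0],"grip":0},
  {"linear":[0,0,0.3],"twist":[0,0,0],"grip":0},
  {"linear":[0,0,0.2],"twist":[0,0,0],"grip":0},
  {"linear":[0,0,0],"twist":[0,0,0],"grip":0},
])

```text
t: 14.28
tool_pos: [492.1, 273.8, 45.0]
tcp_rot: [[-1.0, 0.001, 0.002], [0.001, 1.0, 0.001], [-0.002, 0.001, -1.0]]
contact_force: [0.9, 0.4, 1.7]
width: 0.006
grip_force: 0.6
```

Request:
step_arm([
  {"linear":[0,0,0.2],"twist":[0,0,0],"grip":0},
  {"linear":[0,0,0.2],"twist":[0,0,0],"grip":0},
  {"linear":[0,0,0],"twist":[0,0,0],"grip":0},
])

```text
t: 14.65
tool_pos: [492.1, 273.8, 40.5]
tcp_rot: [[-1.0, 0.001, 0.002], [0.001, 1.0, 0.001], [-0.002, 0.001, -1.0]]
contact_force: [1.4, 0.7, 4.7]
width: 0.002
grip_force: 2.0
```

Request:
step_arm([
  {"linear":[0,0,0.2],"twist":[0,0,0],"grip":0},
  {"linear":[0,0,0.2],"twist":[0,0,0],"grip":0},
  {"linear":[0,0,0],"twist":[0,0,0],"grip":0},
])

```text
t: 15.02
tool_pos: [492.1, 273.8, 37.2]
tcp_rot: [[-1.0, 0.001, 0.001], [0.001, 1.0, 0.0], [-0.001, 0.0, -1.0]]
contact_force: [-0.9, -0.4, 9.5]
width: 0.001
grip_force: 5.1
```

Request:
step_arm([
  {"linear":[0,0,0.1],"twist":[0,0,0],"grip":0},
  {"linear":[0,0,0],"twist":[0,0,0],"grip":0},
  {"linear":[0,0,0],"twist":[0,0,0],"grip":0},
])

```text
t: 15.4
tool_pos: [492.2, 273.8, 37.2]
tcp_rot: [[-1.0, 0.001, 0.002], [0.001, 1.0, 0.0], [-0.002, 0.0, -1.0]]
contact_force: [-4.2, -1.9, 15.9]
width: 0.006
grip_force: 8.1
```

Hard stop at 37.2 mm reported (tip 72 mm) with 16 N, so the button is fully in. Now I'll lift and travel above the handset.

Request:
step_arm([
  {"linear":[0,0,-3],"twist":[0,0,0],"grip":0},
  {"linear":[0,0,-5],"twist":[0,0,0],"grip":0},
  {"linear":[-0.5,-5.4,0],"twist":[0,0,0],"grip":0},
  {"linear":[0,-5.4,0],"twist":[0,0,0],"grip":0},
  {"linear":[0,-5.4,0],"twist":[0,0,0],"grip":0},
  {"linear":[0,-5.4,0],"twist":[0,0,0],"grip":0},
  {"linear":[0,-5.4,0],"twist":[0,0,0],"grip":0},
  {"linear":[0,-5.4,0],"twist":[0,0,0],"grip":0},
  {"linear":[0,-5.4,0],"twist":[0,0,0],"grip":0},
  {"linear":[0,-5.4,0],"twist":[0,0,0],"grip":0},
  {"linear":[0,-5.4,0],"twist":[0,0,0],"grip":0},
  {"linear":[0,-5.4,0],"twist":[0,0,0],"grip":0},
  {"linear":[0,-5.4,0],"twist":[0,0,0],"grip":0},
  {"linear":[0,0,0],"twist":[0,0,0.115],"grip":0},
  {"linear":[0,0,0],"twist":[0,0,0.115],"grip":0},
  {"linear":[0,0,4],"twist":[0,0,0],"grip":0},
  {"linear":[0,0,0],"twist":[0,0,0],"grip":0},
  {"linear":[0,0,0],"twist":[0,0,0],"grip":0},
])

```text
t: 17.65
tool_pos: [495.7, -320.2, 75.3]
tcp_rot: [[-0.974, 0.229, -0.001], [0.229, 0.974, 0.001], [0.001, 0.0, -1.0]]
contact_force: [-0.0, 0.5, 0.2]
width: 0.007
grip_force: 0.0
```

```bash
python3 look.py w7 start_bar_top handset; python3 -c "
import cv2
a=cv2.imread('pics/w7.png');b=cv2.imread('pics/w7_side.png')[130:230,220:340];c=cv2.imread('pics/w7_scene.png')[235:345,405:537]
y=cv2.vconcat([cv2.resize(b,(320,240),interpolation=2),cv2.resize(c,(320,240),interpolation=2)])
cv2.imwrite('pics/m7.png',cv2.hconcat([cv2.resize(a,(480,480)),y]))"
```

```text
17.65 [ 495.7 -320.2   75.3] [[-0.974, 0.229, -0.001], [0.229, 0.974, 0.001], [0.001, 0.0, -1.0]] 0.007287668729642093 [-0.   0.5  0.2] [-0.78  0.3   1.65  0.    1.2  -2.12]
scene start_bar_top [ 497.8 -318.9   34.5] 0.51 tool frame [-1.8  1.8 40.8]
scene start_bar_top [396.  317.    2.4] 0.29 tool frame [242.7 597.5  73.3]
scene handset [ 505.2 -282.8    1.1] 0.62 tool frame [-0.8 38.6 74.2]
side start_bar_top [ 495.3 -319.7   32.2] 0.53 tool frame [ 0.5  0.4 43.1]
side handset [ 503.6 -280.7    5.1] 0.72 tool frame [ 1.3 40.3 70.2]
wrist start_bar_top [ 496.4 -320.5   36. ] 0.95 tool frame [-0.8 -0.1 39.3]
wrist handset [ 506.6 -283.    -0.9] 0.65 tool frame [-2.2 38.7 76.2]
```

View pics/m7.png

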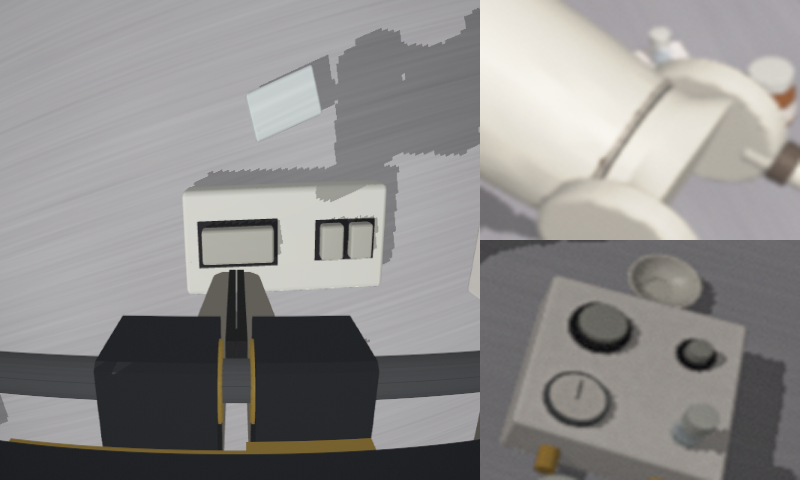

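The bar key at (238,245) lies square under the fingers, with the square keys (332,240) and (361,240) clear. The right crop shows the large button in and the vial upright. Pressing the bar.

Request:
step_arm([
  {"linear":[-0.1,0,4],"twist":[0,0,0],"grip":0},
  {"linear":[0,0,2.7],"twist":[0,0,0],"grip":0},
  {"linear":[0,0,0.5],"twist":[0,0,0],"grip":0},
  {"linear":[0,0,0.3],"twist":[0,0,0],"grip":0},
  {"linear":[0,0,0.2],"twist":[0,0,0],"grip":0},
  {"linear":[0,0,0.2],"twist":[0,0,0],"grip":0},
  {"linear":[0,0,0],"twist":[0,0,0],"grip":0},
])

```text
t: 18.98
tool_pos: [497.5, -321.4, -2.9]
tcp_rot: [[-0.973, 0.229, 0.002], [0.229, 0.973, -0.002], [-0.002, -0.001, -1.0]]
contact_force: [0.3, -0.4, 3.3]
width: 0.007
grip_force: 1.6
```

Request:
step_arm([
  {"linear":[0,0,0.15],"twist":[0,0,0],"grip":0},
  {"linear":[0,0,0.1],"twist":[0,0,0],"grip":0},
  {"linear":[0,0,0],"twist":[0,0,0],"grip":0},
])

```text
t: 19.35
tool_pos: [497.5, -321.4, -5.6]
tcp_rot: [[-0.973, 0.229, 0.001], [0.229, 0.973, -0.001], [-0.002, -0.001, -1.0]]
contact_force: [0.3, -1.0, 4.9]
width: 0.006
grip_force: 2.9
```

Request:
step_arm([
  {"linear":[0,0,0.1],"twist":[0,0,0],"grip":0},
  {"linear":[0,0,0],"twist":[0,0,0],"grip":0},
  {"linear":[0,0,0],"twist":[0,0,0],"grip":0},
])

```text
t: 19.73
tool_pos: [497.6, -321.4, -5.7]
tcp_rot: [[-0.974, 0.229, 0.001], [0.229, 0.974, -0.001], [-0.002, -0.001, -1.0]]
contact_force: [-1.3, 2.0, 11.4]
width: 0.008
grip_force: 5.7
```

Request:
step_arm([
  {"linear":[0,0,-1],"twist":[0,0,0],"grip":0},
  {"linear":[0,0,-4],"twist":[0,0,0],"grip":0},
  {"linear":[0,0,-5],"twist":[0,0,0],"grip":0},
  {"linear":[0,0,0],"twist":[0,0,0],"grip":0},
  {"linear":[0,0,0],"twist":[0,0,0],"grip":0},
])

```text
t: 20.35
tool_pos: [496.0, -319.9, 91.4]
tcp_rot: [[-0.973, 0.229, -0.002], [0.229, 0.973, 0.002], [0.002, 0.001, -1.0]]
contact_force: [-0.2, -0.3, -0.5]
width: 0.004
grip_force: 0.0
```

```bash
python3 look.py w8 handset start_bar_top purge_top fan_rocker_far
```

```text
20.35 [ 496.  -319.9   91.4] [[-0.973, 0.229, -0.002], [0.229, 0.973, 0.002], [0.002, 0.001, -1.0]] 0.0037534645983188716 [-0.2 -0.3 -0.5] [-0.78  0.28  1.64  0.    1.23 -2.12]
scene handset [ 503.8 -277.8    0.6] 0.57 tool frame [ 1.8 42.6 90.8]
scene start_bar_top [ 496.3 -319.7   33.4] 0.79 tool frame [-0.4  0.1 58. ]
scene purge_top [493.5 270.9  71.9] 0.49 tool frame [137.5 574.5  20.5]
scene fan_rocker_far [551.9 -56.6  55.3] 0.86 tool frame [  5.7 269.   36.4]
side handset [ 502.4 -284.6    4. ] 0.94 tool frame [ 1.7 35.7 87.4]
side start_bar_top [ 496.6 -324.9   33. ] 0.62 tool frame [-1.9 -4.8 58.3]
side fan_rocker_far [550.5 -56.   60.9] 0.63 tool frame [  7.2 269.3  30.8]
wrist handset [ 505.9 -279.6    1.4] 0.71 tool frame [-0.6 41.3 90. ]
wrist start_bar_top [ 495.8 -319.6   37.4] 0.75 tool frame [ 0.1  0.1 54. ]
wrist start_bar_top [ 507.2 -282.3   -0.7] 0.19 tool frame [-2.5 39.  92.1]
```

The bar hit its stop (11 N) and has sprung back, the button top is at 72 mm, the rocker is over and the handset hasn't moved. Handing in.

```bash
python3 -c "
from workcell import r
print(r.close_job())"
```

```text
the job is handed in; nothing more can be done
None
```

I switched the wide rocker fully over, pushed the large round button in, and pressed and released the bar key, in that order; the job is handed in, with no verdict shown.

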